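# Roll the parts tote into its bay and lock it with the rod

### The job

Push the plywood tote of cut parts along the rollers, without lifting it off them, until it is home against the end stop of the bay. Then push the steel lock rod lying in its cradle through the hole in the tote's side, fully home so that its black head rests against the cradle, and leave it there. Leave the other things on the bench where they are.

Things in the scene. Friction and masses are not known exactly. Their poses are not given: they have to be found in the camera images.
- station: Roller track with a bay, fixed to the bench. Origin on the bench under the track's middle; y runs along the track, x across it, z up. Two aluminium side rails: inner faces at x = +-57 mm, outer +-63, tops at z = 62, from y = -180 to +210 mm. The +y end is open; the -y end is the bay. The rod's cradle stands on the -x side, towards the robot.
- roller_top (a point): Station (0, 0, 50) mm: top of the rollers, axes as the station's. Eleven free-turning steel rollers, 25 mm diameter, axes along x, tops level at z = 50 mm. Light to turn: the tote rolls under about 1 N and soon stops when let go.
- bay_stop (a point): Station (0, -170, 50) mm: face of the bay's end stop, a dark steel plate 8 mm thick across the track, top at z = 105 mm; a dark cheek of the same height stands on the far (+x) rail from y = -170 to -30 mm. The tote is home when its -y end touches the stop: its origin is then at station (0, -100, 50) mm.
- cradle_back (a point): Station (-150, -100, 95) mm, axes as the station's: the rod's axis line at the back face (robot side) of the cradle, a steel V on a wooden post, about 27 mm wide, along x from -150 to -68 mm. It is open above and at both ends: a push along +x on the back of the rod's head slides the rod along it. The lock_rod origin comes here when the rod is home.
- tote: Open plywood tote, 110 (x) x 140 (y) x 75 mm high, walls 8 mm, 0.4 to 0.8 kg, cut wooden parts fixed inside, clear of the rod. On the rollers between the rails, 2 mm play each side, axes along the station's. Starts 130 to 190 mm from home on the +y side; its flat +y end wall (outer face y = +70 mm) is pushed, towards station -y. Origin: centre of its underside.
- tote_hole (a point): Centre of the lock hole at the outer face of the tote's -x wall, at tote (-55, 0, 45) mm. 14 mm diameter, 2 mm chamfer, straight through the 8 mm wall along x, in the middle of a thin square steel plate (32 mm). Axes as the tote's. With the tote home it lines up with the rod in the cradle.
- lock_rod: Loose steel rod, 10 mm diameter, 120 mm long, 80 g, in the cradle, axis 95 mm above the bench. Round black head (22 mm diameter, 8 mm thick) towards the robot. x runs from head to nose; origin on the axis at the head's front face; flat back face at x = -8. Starts 35 to 45 mm short of home; home, the head touches the cradle and the nose is 17 mm past the wall inside the tote.
- rod_nose (a point): Tip of the lock rod on its axis, at rod x = +120 mm; the last 6 mm taper to 4 mm diameter. Axes as the rod's.
- glue: Bystander, loose: white glue bottle, 60 mm diameter, 170 mm tall. Origin: about the centre of its underside.
- push_block: Bystander, loose: yellow push block with black bar grip, 200 x 75 x 76 mm. Origin: about the centre of its underside.
- square: Bystander, loose: try square lying flat, wooden stock and steel blade, 18 mm thick. Origin: about the centre of its underside.
- screw_jar: Bystander, loose: grey open cup, 60 mm diameter, 55 mm tall, on the bench on the robot's side of the track. Origin: about the centre of its underside.
- offcut: Bystander, loose: pale wood offcut, 45 x 55 x 30 mm, on the bench on the robot's side of the track. Origin: about the centre of its underside.
- hammer: Bystander, loose: hammer lying on the left. Origin: about the centre of its underside.
- tape: Bystander, loose: black tape measure, 72 x 36 x 68 mm. Origin: about the centre of its underside.

How it is judged:
By the outcome, as a careful person would: the job done as asked, in the order asked, and still so for the second after the job is handed in, with the robot touching nothing.
It also fails if it takes over 51 s, if anything falls off the work surface, if the arm or the gripper's body presses on something with over 40 N, if the wrist force passes 120 N, or if a joint passes its speed limit or range.

### The arm

A 6-joint arm with a two-finger parallel gripper is mounted at the origin on the work surface. World frame = base frame: x ahead of the robot, y to its left, z up, the work surface at z = 0. Lengths are in m, angles in rad, forces in N, time in s.
With the tool pointing down it reaches from about 0.275 to 0.725 m from the base axis. Payload 5.6 kg.
Tool frame: the origin (TCP) lies on the centre line of the jaws, within the pads' length; the fingertips stand 22 mm ahead of it and the grasp point (between the pads) lies 3 mm ahead of it; z points along the fingers, y is the direction in which the jaws open and shut (so a half turn about z gives the same grasp; the last joint's range is limited). The gripper opens to 85 mm and grips with 20 to 120 N. Pads are 22 mm wide; open, the fingers measure 114 mm over their backs; the gripper's body (76 mm by 85 mm) begins 54 mm behind the grasp point. The pads swing forward as they close: fully open they stand 13 mm farther back than shut.
Start: joints at [1.503, 0.255, 0.108, 0, -1.424, -0.285], TCP at [0.19, 0.516, 0.253] pointing down, gripper open.
Joint ranges: [-2.95, 2.95], [-1.21, 1.97], [-1.09, 1.5], [-2.87, 1.71], [-2.94, -0.07], [-3.05, 3.05]. Speed limits (rad/s): [2.57, 2.57, 3.14, 3.14, 3.14, 3.14].

### API

Orientations are given as a 3x3 rotation matrix whose columns are the frame's x, y, z axes.
In Python, from rig import r gives the robot as it stands.
- The arm moves only by the tool servo_tool, never from a script. Its arguments are lists of equal length, an entry for each row: "twist": the turn, a rotation vector about the tool's x, y, z in degrees, a list of three; "slide": the shift along the tool's x, y, z in mm, a list of three; "fingers": the closure, from 0 (fully open) to 1 (shut). In form: {"twist": [[ax, ay, az], ...], "slide": [[x, y, z], ...], "fingers": [fingers, ...]}. A call has 1 to 20 rows; each row shifts and turns the commanded pose from where the row before left it, along the tool's axes as they then stand; what a row does not reach is not made up. A row lasts 1/12 s, in which the tool goes at most 41.7 mm and 7.16 degrees, less where a joint would pass 70% of its speed; a pose out of reach is approached as far as the arm can. A call with a gripper value outside its range is refused whole. The fingers move at their own pace and stop on an object; "squeeze" is the grip in N (left out, the last holds). Time passes only in rows, so rows that do not move let the fingers close. It gives the time, the measured TCP pose, the force and the opening at its end, in the units of the state.
- r.read_state(): the state, without advancing time (a new reading comes with each control period).
- r.capture(name): name is "scene" or "top" or "wrist"; returns the picture (384x512x3 uint8, blue, green, red); there is no depth.
- r.camera_params(name): a dict with "camera_matrix" (3x3 intrinsics, pixels), "world_to_cam" (4x4, takes a point from world to camera coordinates). Camera axes: x right, y down, z forward; pixel columns grow to the right and rows downward; lengths in m; the calibration is good to about 2 mm. A picture is of the moment at which its call begins: read the wrist's pose just before it. camera_params takes no time and is no camera call; for the wrist camera it gives the pose at the moment of the call.
- r.finish_job(): hands the job in, once; it reports no verdict.
Trained networks look in the newest picture that a camera, given by its name, has taken for a name from the list of things; names that differ only in an ending like _2 or _b are one class to them, and where a whole thing is asked for, a point or a joint stands for the part that bears it (a point fixed in the world has none). Each returns a list of dicts, best first, with "confidence" (0 to 1); they miss things now and then, are a little off and sometimes report something else, mostly with a low value. They report only what shows in the picture. A call takes as long as a camera call.
- r.spot_in(camera, label): "point" ([row, column] in pixels, amid what is visible of it).
- r.silhouettes(camera, label): "pixels" (384x512 bool, what is visible of it) and "point" ([row, column] in pixels, amid what is visible of it).
The state is a dict: "clock": time; "joints": joint angles; "dq": joint speeds; "joint_torque": joint torques, N m; "position": TCP position; "eef_rot": TCP orientation; "force": force on the tool from outside, world axes, zero at the start; "moment": the same for the moment, N m; "opening": finger opening in m.
Only numpy, scipy, OpenCV 4.12 (cv2) and the standard library are available. Lean on these libraries where they do the work, as an engineer would, in place of code of your own. Each camera call takes 0.05 s, during which the arm holds its last target. There are 200 camera calls.

## Working session

There is one attempt and no reset: what is moved stays moved. The work goes in short steps, Python scripts to look and compute and a tool call to move; the robot and the scene stay as the last step left them, time stands still between calls to the robot, and variables do not carry over. Pictures are saved under pics/ and viewed, about 8 in all and at most 12, crops included, and the job is handed in when it is done.

Besides the shell and the picture viewer there is one more tool, called after "Request:" as name(argument=value, ...) on one line, values as JSON. servo_tool: Moves the arm, as the interface text tells. Its arguments: {"type":"object","properties":{"twist":{"type":"array"},"slide":{"type":"array"},"fingers":{"type":"array"},"squeeze":{"type":"number"}},"required":["twist","slide","fingers"]}

```bash
mkdir -p pics; ls; python3 - <<'E'
from rig import r
import cv2,numpy as np
s=r.read_state();print(s['clock'],s['position'],s['eef_rot'],s['opening'],s['force'])
ims=[]
for n in ["scene","top"]:
    im=r.capture(n);ims.append(im);cv2.imwrite(f"pics/{n}0.png",im)
    p=r.camera_params(n);print(n,np.round(p["camera_matrix"],1).tolist(),np.round(p["world_to_cam"],4).tolist())
    for l in ["tote","tote_hole","lock_rod","rod_nose","station","screw_jar","offcut","glue"]:
        d=r.spot_in(n,l);print(l,[(np.round(x["point"],1).tolist(),round(x["confidence"],2)) for x in d[:2]])
cv2.imwrite("pics/both0.png",cv2.resize(np.vstack(ims),(800,1200))[:600]); 
cv2.imwrite("pics/s0.png",cv2.resize(ims[0],(800,600)));cv2.imwrite("pics/t0.png",cv2.resize(ims[1],(800,600)))
print(r.read_state()['clock'])
E
```

```text
pics
0.0 [0.18981977 0.51572348 0.25238476] [[ 9.38395853e-01 -3.45561654e-01 -6.05219005e-04]
 [-3.45562178e-01 -9.38394078e-01 -1.82610683e-03]
 [ 6.30985665e-05  1.92275188e-03 -9.99998150e-01]] 0.08529617959177464 [-0.5687615  -0.13189894 -0.22724812]
scene [[477.4, 0.0, 259.8], [0.0, 477.4, 190.1], [0.0, 0.0, 1.0]] [[0.8416, 0.54, 0.0051, -0.4239], [0.4223, -0.6522, -0.6296, -0.1298], [-0.3367, 0.532, -0.7769, 1.775], [0.0, 0.0, 0.0, 1.0]]
tote [([215.2, 293.9], 0.73)]
tote_hole [([216.6, 296.2], 0.83)]
lock_rod [([238.2, 242.1], 0.46)]
rod_nose [([237.4, 244.2], 0.73), ([215.7, 292.3], 0.27)]
station [([253.6, 280.0], 0.93)]
screw_jar [([210.4, 256.2], 0.81)]
offcut [([282.1, 230.9], 0.89), ([216.9, 293.5], 0.61)]
glue [([316.4, 233.6], 0.75)]
top [[438.1, 0.0, 251.2], [0.0, 438.1, 188.8], [0.0, 0.0, 1.0]] [[-0.0104, -0.9997, -0.0201, 0.0203], [-0.9975, 0.0118, -0.0696, 0.5324], [0.0699, 0.0194, -0.9974, 1.2154], [0.0, 0.0, 0.0, 1.0]]
tote [([149.7, 255.0], 0.83), ([187.6, 315.0], 0.5)]
tote_hole [([150.1, 252.7], 0.66)]
lock_rod [([187.2, 318.1], 0.64)]
rod_nose [([180.6, 318.0], 0.67), ([256.1, 138.7], 0.15)]
station [([150.5, 288.7], 0.76)]
screw_jar [([200.6, 260.3], 0.54)]
offcut [([173.5, 348.7], 0.87), ([140.3, 389.9], 0.2)]
glue [([138.6, 391.4], 0.55)]
0.9
```

View pics/s0.png

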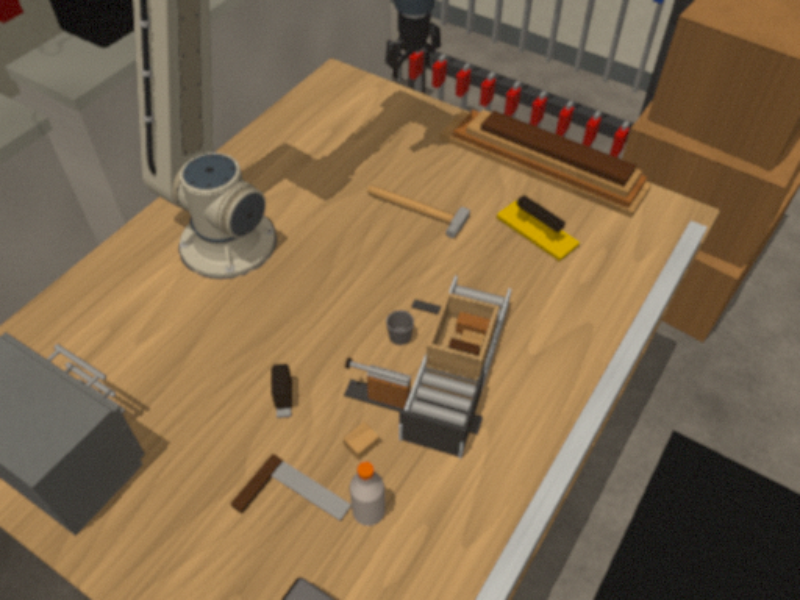

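View pics/t0.png

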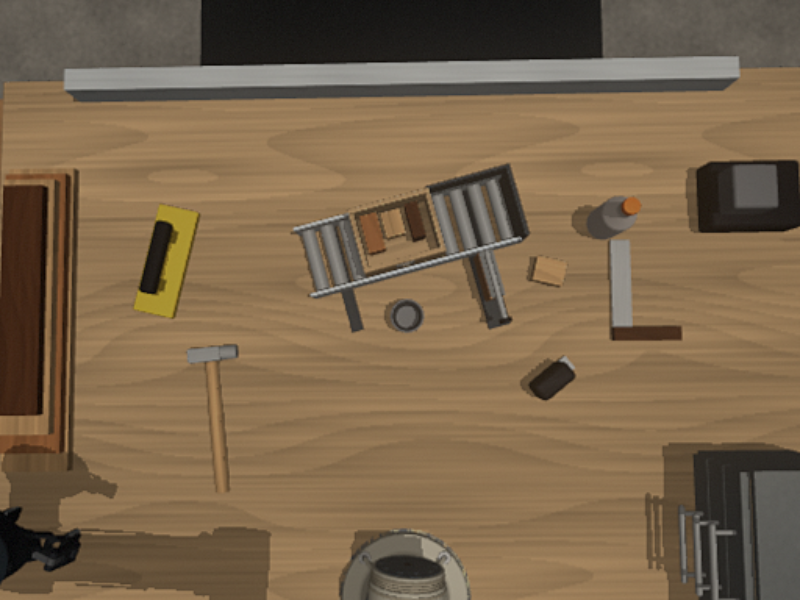

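Scene: the track runs from (300,265) to (520,210) in the top view, with the bay on the right. The tote is at (397,232), the rod head at (505,322), the jar at (407,316) and the offcut at (548,270). I'll zoom the top view next to get the station corners.

```bash
python3 - <<'E'
import cv2
im=cv2.imread("pics/top0.png")[95:220,180:346]
cv2.imwrite("pics/tz.png",cv2.resize(im,None,fx=4.8,fy=4.8,interpolation=cv2.INTER_CUBIC))
E
```

```text
(no output)
```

View pics/tz.png

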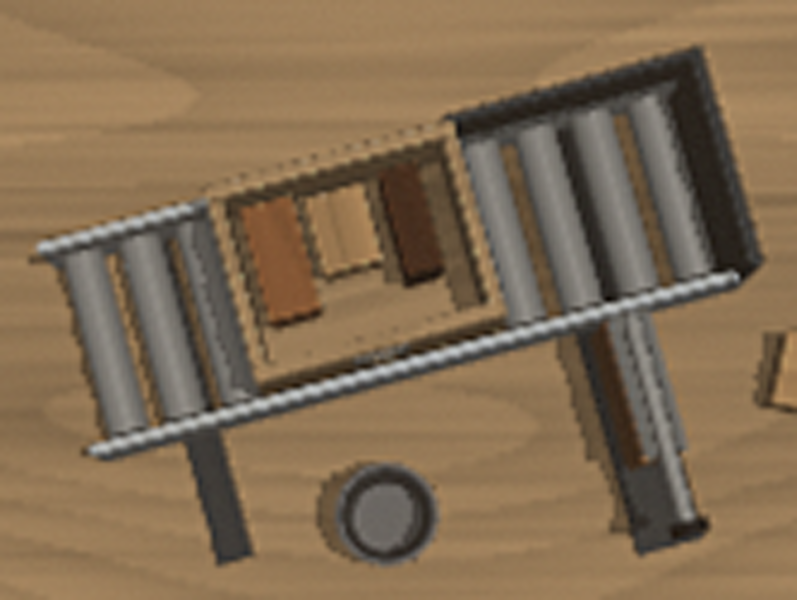

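The zoom shows near rail ends at (93,452) and (738,280), the far rail end at (42,247) and the stop's top corners at (703,50) and (760,265). The tote's rim corners are (208,200), (262,383) and (507,315), and the rod head is about (690,525).

```bash
cat > h.py <<'E'
import numpy as np,cv2
from rig import r
def proj(n,P,p=None):
    p=p or r.camera_params(n);W=p["world_to_cam"];K=p["camera_matrix"]
    q=(W[:3,:3]@np.atleast_2d(P).T).T+W[:3,3];q=q@K.T;return q[:,:2]/q[:,2:]
def ray(n,rc,z,p=None):
    p=p or r.camera_params(n);W=p["world_to_cam"];K=p["camera_matrix"]
    d=W[:3,:3].T@np.linalg.solve(K,[rc[1],rc[0],1]);c=-W[:3,:3].T@W[:3,3]
    return c+d*(z-c[2])/d[2]
def st(T,P):
    x,y,a=T;P=np.atleast_2d(P)/1000.;c,s=np.cos(a),np.sin(a)
    return np.c_[x+c*P[:,0]-s*P[:,1],y+s*P[:,0]+c*P[:,1],P[:,2]]
def inv(T,w):
    x,y,a=T;c,s=np.cos(a),np.sin(a);d=np.array(w[:2])-[x,y];return np.array([c*d[0]+s*d[1],-s*d[0]+c*d[1],w[2]])*1000
E
python3 - <<'E'
from h import *
from scipy.optimize import least_squares
px=np.array([(93,452),(738,280),(42,247),(703,50),(760,265)],float);px=(px+.5)/4.8-.5+[180,95]
P=[(-60,210,62),(-60,-180,62),(60,210,62),(63,-178,105),(-63,-178,105)]
tp=(np.array([(208,200),(262,383),(507,315)],float)+.5)/4.8-.5+[180,95]
pr=r.camera_params("top")
f=lambda v:np.r_[(proj("top",st(v[:3],P),pr)-px).ravel(),(proj("top",st(v[:3],[(55,v[3]+70,125),(-55,v[3]+70,125),(-55,v[3]-70,125)]),pr)-tp).ravel()]
o=least_squares(f,[.6,0,.2,50],x_scale=[.1,.1,.1,50],loss="soft_l1");print(o.x,np.round(o.fun.reshape(-1,2),1).tolist())
T=o.x[:3];np.save("T.npy",T)
h=(np.array([690,525.])+.5)/4.8-.5+[180,95]
print("head",inv(T,ray("top",h[::-1],.095)),"rod nose scene",inv(T,ray("scene",(237.4,244.2),.095)))
print("hole scene",inv(T,ray("scene",(216.6,296.2),.095)))
print("jar",inv(T,ray("top",(200.6,260.3),.05)),"offcut",inv(T,ray("top",(173.5,348.7),.03)))
for q in [(0,0,50),(0,o.x[3]+70,95),(0,-30,95),(-150,-100,95),(-200,-100,95)]: print(q,st(T,q).round(4))
# model check on scene image
im=cv2.imread("pics/scene0.png")
for q in proj("scene",st(T,P+[(-150,-100,95),(-68,-100,95),(-55,o.x[3],95),(-55,o.x[3]+70,125)])): cv2.circle(im,tuple(np.round(q*8).astype(int)),6,(0,0,255),-1,shift=3)
cv2.imwrite("pics/chk.png",cv2.resize(im[170:300,205:345],None,fx=4.6,fy=4.6,interpolation=cv2.INTER_CUBIC))
E
```

```text
[ 6.41497542e-01 -3.03612330e-02  2.50280830e-01  3.47301704e+01] [[-0.9, -0.0], [3.1, -1.2], [-1.1, 0.6], [-0.2, -0.1], [0.9, 0.7], [-0.1, -2.3], [-0.6, 0.3], [0.7, 0.4]]
head [-187.74466655 -102.61809318   95.        ] rod nose scene [-122.58599916  -96.87377381   95.        ]
hole scene [ 4.93416122 27.16030112 95.        ]
jar [-134.48044748   54.57269234   50.        ] offcut [-124.35708115 -203.07281471   30.        ]
(0, 0, 50) [[ 0.6415 -0.0304  0.05  ]]
(0, np.float64(104.73017040457793), 95) [[0.6156 0.0711 0.095 ]]
(0, -30, 95) [[ 0.6489 -0.0594  0.095 ]]
(-150, -100, 95) [[ 0.5209 -0.1644  0.095 ]]
(-200, -100, 95) [[ 0.4725 -0.1768  0.095 ]]
```

View pics/chk.png

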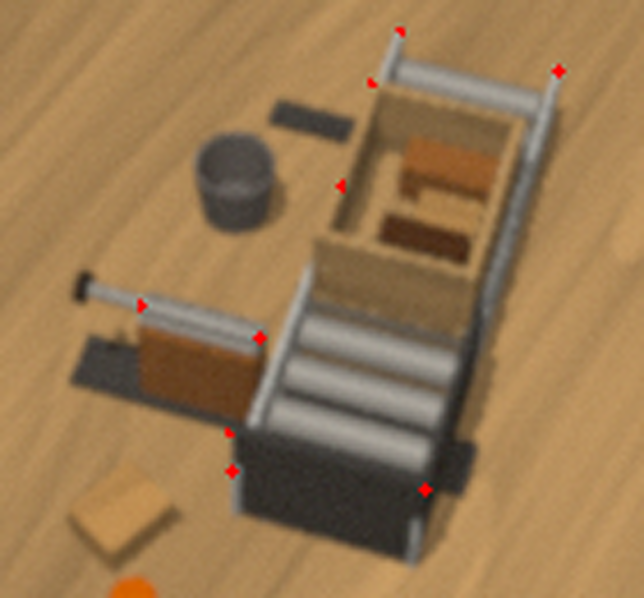

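The model overlays well on the near rail end at (400,32). The stop and tote corners are about 2 px off in the scene view, so I'll refit with both views jointly, leaving out the occluded rail end.

```bash
python3 - <<'E'
from h import *
from scipy.optimize import least_squares
a=(np.array([(93,452),(42,247),(703,50),(760,265),(208,200),(262,383),(507,315)],float)+.5)/4.8-.5+[180,95]
A=lambda t:[(-60,210,62),(60,210,62),(63,-178,105),(-63,-178,105),(55,t+70,125),(-55,t+70,125),(-55,t-70,125)]
b=(np.array([(400,32),(238,428),(432,482),(383,88),(316,237),(525,122)],float)+.5)/4.6-.5+[205,170]
B=lambda t:[(-60,210,62),(-63,-178,105),(63,-178,105),(-55,t+70,125),(-55,t-70,125),(55,t+70,125)]
p1,p2=r.camera_params("top"),r.camera_params("scene")
f=lambda v:np.r_[(proj("top",st(v[:3],A(v[3])),p1)-a).ravel(),(proj("scene",st(v[:3],B(v[3])),p2)-b).ravel()]
o=least_squares(f,[.64,-.03,.25,35],x_scale=[.1,.1,.1,50],loss="soft_l1");print(o.x,np.round(o.fun.reshape(-1,2),1).tolist())
T=o.x[:3];np.save("T.npy",T);t=o.x[3]
hd=(np.array([690,525.])+.5)/4.8-.5+[180,95]; hs=(np.array([83,287.])+.5)/4.6-.5+[205,170]
print("head",inv(T,ray("top",hd[::-1],.095)),inv(T,ray("scene",hs[::-1],.095)))
yaw=np.degrees(T[2]);print("yaw",yaw)
s=r.read_state();R=s["eef_rot"]
tgt=st(T,(0,t+70+45,97))[0]; print("tgt",tgt,"tool-frame slide mm",R.T@(tgt-s["position"])*1000, "twist z",np.degrees(np.arctan2(R[1,0],R[0,0]))-(yaw-90))
E
```

```text
[ 6.42670621e-01 -2.95250589e-02  2.56015658e-01  3.44459294e+01] [[-0.9, -0.0], [-1.4, 0.6], [-0.7, -0.8], [0.6, -0.1], [-0.4, -2.5], [-0.7, -0.0], [0.6, -0.2], [0.1, -0.4], [-1.3, 1.1], [-0.9, 1.6], [-2.4, -1.2], [-0.8, 0.6], [0.4, -0.1]]
head [-189.67666033 -102.05159217   95.        ] [-192.91954708  -98.66405158   95.        ]
yaw 14.668616675880298
tgt [0.60482671 0.11504992 0.097     ] tool-frame slide mm [527.83834176 233.0816712  156.28656218] twist z 55.119420973669975
```

Request:
servo_tool(twist=[[0,0,0],[0,0,0],[0,0,0],[0,0,0],[0,0,0],[0,0,0],[0,0,0],[0,0,0],[0,0,0],[0,0,0],[0,0,0],[0,0,0],[0,0,0],[0,0,0],[0,0,0],[0,0,0],[0,0,0],[0,0,0]], slide=[[29.3,13,3],[29.3,13,3],[29.3,13,3],[29.3,13,3],[29.3,13,3],[29.3,13,3],[29.3,13,3],[29.3,13,3],[29.3,13,3],[29.3,13,3],[29.3,13,3],[29.3,13,3],[29.3,13,3],[29.3,13,3],[29.3,13,3],[29.3,13,3],[29.3,13,3],[29.3,13,3]], fingers=[1,1,1,1,1,1,1,1,1,1,1,1,1,1,1,1,1,1], squeeze=40)

```text
clock: 2.4
position: [0.6051, 0.113, 0.1991]
eef_rot: [[0.938, -0.346, 0.0], [-0.346, -0.938, 0.0], [0.0, -0.0, -1.0]]
force: [0.7, 0.3, 0.5]
opening: -0.0002
```

Request:
servo_tool(twist=[[0,0,7],[0,0,7],[0,0,7],[0,0,7],[0,0,7],[0,0,7],[0,0,7],[0,0,6],[0,0,0],[0,0,0]], slide=[[0,0,0],[0,0,0],[0,0,0],[0,0,0],[0,0,0],[0,0,0],[0,0,0],[0,0,0],[0,0,0],[0,0,0]], fingers=[1,1,1,1,1,1,1,1,1,1])

```text
clock: 3.23
position: [0.6041, 0.1143, 0.1992]
eef_rot: [[0.258, -0.966, -0.0], [-0.966, -0.258, -0.0], [0.0, 0.0, -1.0]]
force: [-0.2, -0.5, -0.1]
opening: -0.0001
```

```bash
cat > rel.py <<'E'
from h import *
T=np.load("T.npy");s=r.read_state();R=s["eef_rot"]
print("t",s["clock"],"station TCP",inv(T,s["position"]).round(1),"toolx yaw",np.degrees(np.arctan2(R[1,0],R[0,0])).round(2),"F_st",(np.array([[np.cos(T[2]),np.sin(T[2]),0],[-np.sin(T[2]),np.cos(T[2]),0],[0,0,1]])@s["force"]).round(1),"open",s["opening"])
E
python3 - <<'E'
import rel
from h import *
im=r.capture("wrist");cv2.imwrite("pics/w1.png",im)
E
```

```text
t 3.2333 station TCP [ -0.9 148.9 199.2] toolx yaw -75.03 F_st [-0.3 -0.4 -0.1] open -7.041780080100892e-05
```

View pics/w1.png

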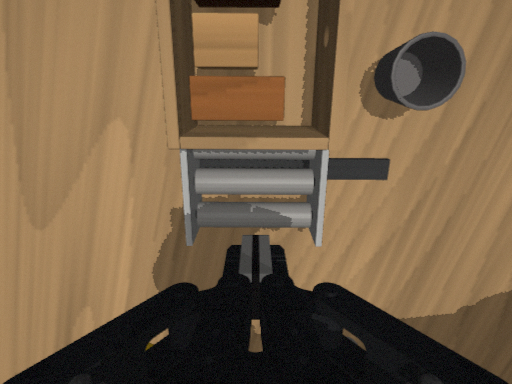

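Fingers are centred on the track: rails at columns 187 and 325, fingers at 257, tote end wall at row 148. I'll descend and push.

Request:
servo_tool(twist=[[0,0,0.3],[0,0,0],[0,0,0],[0,0,0],[0,0,0],[0,0,0],[0,0,0],[0,0,0],[0,0,0],[0,0,0],[0,0,0],[0,0,0]], slide=[[0,0,20],[0,0,25],[0,0,25],[0,0,20],[0,0,12],[0,0,0],[7,0,0],[7,0,0],[7,0,0],[3,0,0],[3,0,0],[3,0,0]], fingers=[1,1,1,1,1,1,1,1,1,1,1,1])

```text
clock: 4.28
position: [0.6119, 0.085, 0.0979]
eef_rot: [[0.25, -0.968, 0.001], [-0.968, -0.25, 0.001], [-0.0, -0.001, -1.0]]
force: [-0.1, 0.2, -0.5]
opening: -0.0003
```

Request:
servo_tool(twist=[[0,0,0],[0,0,0],[0,0,0],[0,0,0],[0,0,0],[0,0,0],[0,0,0],[0,0,0],[0,0,0],[0,0,0],[0,0,0],[0,0,0],[0,0,0],[0,0,0],[0,0,0],[0,0,0],[0,0,0],[0,0,0],[0,0,0],[0,0,0]], slide=[[3,0,0],[4,0,0],[5,0,0],[5,0,0],[5,0,0],[5,0,0],[5,0,0],[5,0,0],[5,0,0],[5,0,0],[5,0,0],[5,0,0],[5,0,0],[5,0,0],[5,0,0],[5,0,0],[5,0,0],[5,0,0],[4,0,0],[3,0,0]], fingers=[1,1,1,1,1,1,1,1,1,1,1,1,1,1,1,1,1,1,1,1])

```text
clock: 5.95
position: [0.6351, -0.0063, 0.0973]
eef_rot: [[0.25, -0.968, -0.0], [-0.968, -0.25, -0.0], [0.0, 0.0, -1.0]]
force: [-0.1, -0.2, -0.0]
opening: -0.0
```

```bash
python3 rel.py; python3 - <<'E'
from h import *
im=r.capture("wrist");im2=r.capture("top");cv2.imwrite("pics/c2.png",np.hstack([cv2.resize(im,(400,300)),cv2.resize(im2[95:220,180:346],(400,300),interpolation=cv2.INTER_CUBIC)]))
E
```

```text
t 5.95 station TCP [-1.4 24.3 97.3] toolx yaw -75.53 F_st [-0.2 -0.2 -0. ] open -2.1255959906754386e-06
```

View pics/c2.png

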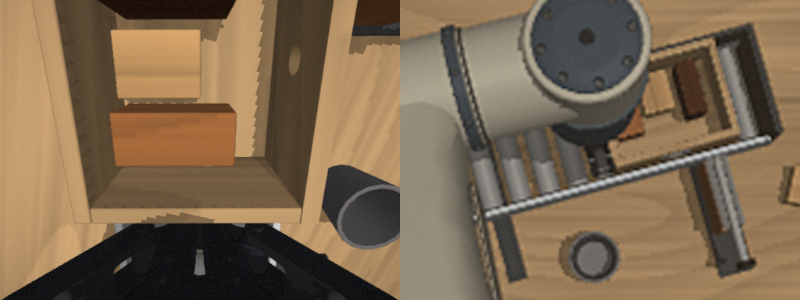

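The tote rolls square ahead of the fingers and is about 43 mm from home. The jar is undisturbed. I'll continue and slow down near the stop.

Request:
servo_tool(twist=[[0,0,0],[0,0,0],[0,0,0],[0,0,0],[0,0,0],[0,0,0],[0,0,0],[0,0,0],[0,0,0],[0,0,0],[0,0,0],[0,0,0]], slide=[[3,0,0],[4,0,0],[4,0,0],[4,0,0],[4,0,0],[4,0,0],[3,0,0],[3,0,0],[2,0,0],[2,0,0],[1,0,0],[1,0,0]], fingers=[1,1,1,1,1,1,1,1,1,1,1,1])

```text
clock: 7.05
position: [0.6438, -0.0397, 0.0972]
eef_rot: [[0.25, -0.968, -0.0], [-0.968, -0.25, -0.0], [-0.0, 0.0, -1.0]]
force: [-1.3, 1.0, 0.6]
opening: 0.0001
```

Request:
servo_tool(twist=[[0,0,0],[0,0,0],[0,0,0],[0,0,0],[0,0,0],[0,0,0]], slide=[[1,0,0],[1,0,0],[1,0,0],[1,0,0],[1,0,0],[0,0,0]], fingers=[1,1,1,1,1,1])

```text
clock: 7.55
position: [0.6452, -0.0447, 0.0973]
eef_rot: [[0.25, -0.968, 0.0], [-0.968, -0.25, -0.0], [0.0, -0.0, -1.0]]
force: [0.3, 0.1, -0.3]
opening: -0.0003
```

```bash
python3 rel.py
```

```text
t 7.55 station TCP [ -1.4 -15.3  97.3] toolx yaw -75.52 F_st [ 0.4  0.1 -0.3] open -0.0002714013558242158
```

Request:
servo_tool(twist=[[0,0,0],[0,0,0],[0,0,0],[0,0,0],[0,0,0]], slide=[[1,0,0],[1,0,0],[1,0,0],[1,0,0],[0,0,0]], fingers=[1,1,1,1,1])

```text
clock: 7.97
position: [0.6457, -0.0467, 0.0974]
eef_rot: [[0.25, -0.968, -0.0], [-0.968, -0.25, 0.003], [-0.003, -0.0, -1.0]]
force: [-3.4, 6.6, 2.6]
opening: 0.0001
```

Contact with the stop: about 7.5 N, with the TCP at station y ≈ -17 where -19 was predicted. I'll back off gently, rise, and go to behind the rod head.

Request:
servo_tool(twist=[[0,0,0],[0,0,0],[0,0,0],[0,0,0],[0,0,0],[0,0,0],[0,0,0],[0,0,0],[0,0,0],[0,0,0],[0,0,0],[0,0,0],[0,0,0],[0,0,0],[0,0,0],[0,0,0],[0,0,0],[0,0,0],[0,0,0],[0,0,0]], slide=[[1,0,0],[0,0,0],[-1,0,0],[-2,0,0],[-4,0,0],[-8,0,0],[-8,0,0],[0,0,-32],[0,0,-32],[0,0,-32],[0,0,-32],[13,30,0],[13,30,0],[13,30,0],[13,30,0],[13,30,0],[13,30,0],[13,30,0],[13,24,0],[0,0,0]], fingers=[1,1,1,1,1,1,1,1,1,1,1,1,1,1,1,1,1,1,1,1])

```text
clock: 9.63
position: [0.437, -0.188, 0.2261]
eef_rot: [[0.248, -0.969, 0.001], [-0.969, -0.248, -0.001], [0.001, -0.0, -1.0]]
force: [0.1, -0.5, -0.3]
opening: 0.0001
```

Request:
servo_tool(twist=[[0,0,7],[0,0,7],[0,0,7],[0,0,7],[0,0,7],[0,0,7],[0,0,7],[0,0,7],[0,0,7],[0,0,7],[0,0,7],[0,0,7],[0,0,6],[0,0,0],[0,0,0]], slide=[[0,0,0],[0,0,0],[0,0,0],[0,0,0],[0,0,0],[0,0,0],[0,0,0],[0,0,0],[0,0,0],[0,0,0],[0,0,0],[0,0,0],[0,0,0],[0,0,0],[0,0,0]], fingers=[1,1,1,1,1,1,1,1,1,1,1,1,1,1,1])

```text
clock: 10.88
position: [0.4402, -0.1859, 0.2253]
eef_rot: [[-0.967, -0.254, 0.0], [-0.254, 0.967, -0.0], [-0.0, -0.0, -1.0]]
force: [-0.5, 0.5, -0.1]
opening: -0.0002
```

```bash
python3 rel.py; python3 - <<'E'
from h import *
T=np.load("T.npy")
im=r.capture("top");w=r.capture("wrist")
for n,l,z in [("top","tote",.1),("top","lock_rod",.095),("top","rod_nose",.095),("wrist","lock_rod",.095)]:
    for d in r.spot_in(n,l)[:1]: print(n,l,np.round(d["point"],1),round(d["confidence"],2),inv(T,ray(n,d["point"],z)).round(1))
cv2.imwrite("pics/c3.png",np.hstack([cv2.resize(w,(400,300)),cv2.resize(im[95:220,180:346],(400,300),interpolation=cv2.INTER_CUBIC)]))
E
```

```text
t 10.8833 station TCP [-235.5 -100.   225.3] toolx yaw -165.31 F_st [-0.3  0.6 -0.1] open -0.00018402731014275996
top tote [133.1 305.9] 0.61 [   3.  -108.4  100. ]
wrist lock_rod [320.1 255.2] 0.77 [-97.9 -99.8  95. ]
```

View pics/c3.png

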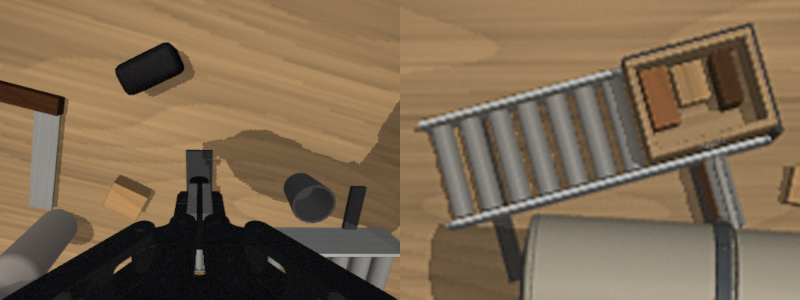

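The tote is home in the bay in the top view (right half, around (705,90)). Nothing looks disturbed: jar, offcut and square are in place in the wrist view. I'll descend behind the head and push along +x, in stages.

Request:
servo_tool(twist=[[0,0,0],[0,0,0],[0,0,0],[0,0,0],[0,0,0],[0,0,0],[0,0,0],[0,0,0],[0,0,0],[0,0,0],[0,0,0],[0,0,0],[0,0,0],[0,0,0],[0,0,0],[0,0,0],[0,0,0]], slide=[[0,0,30],[0,0,30],[0,0,30],[0,0,22],[0,0,12],[0,0,0],[-5,0,0],[-5,0,0],[-4,0,0],[-3,0,0],[-3,0,0],[-3,0,0],[-3,0,0],[-3,0,0],[-3,0,0],[-3,0,0],[0,0,0]], fingers=[1,1,1,1,1,1,1,1,1,1,1,1,1,1,1,1,1])

```text
clock: 12.6
position: [0.4743, -0.1774, 0.1012]
eef_rot: [[-0.968, -0.25, -0.0], [-0.25, 0.968, -0.0], [0.0, -0.0, -1.0]]
force: [1.1, 0.2, -0.5]
opening: -0.0002
```

Request:
servo_tool(twist=[[0,0,0],[0,0,0],[0,0,0],[0,0,0],[0,0,0],[0,0,0]], slide=[[-2,0,0],[-2,0,0],[-2,0,0],[-2,0,0],[-2,0,0],[0,0,0]], fingers=[1,1,1,1,1,1])

```text
clock: 13.1
position: [0.4841, -0.1749, 0.1013]
eef_rot: [[-0.968, -0.25, 0.0], [-0.25, 0.968, -0.0], [-0.0, -0.0, -1.0]]
force: [0.5, -0.2, 0.1]
opening: -0.0
```

```bash
python3 rel.py; python3 - <<'E'
from h import *
s=r.capture("scene");cv2.imwrite("pics/c4.png",cv2.resize(s[170:300,205:345],None,fx=4.6,fy=4.6,interpolation=cv2.INTER_CUBIC))
E
```

```text
t 13.1 station TCP [-190.3 -100.5  101.3] toolx yaw -165.51 F_st [ 0.4 -0.3  0.1] open -4.527701939640583e-05
```

View pics/c4.png

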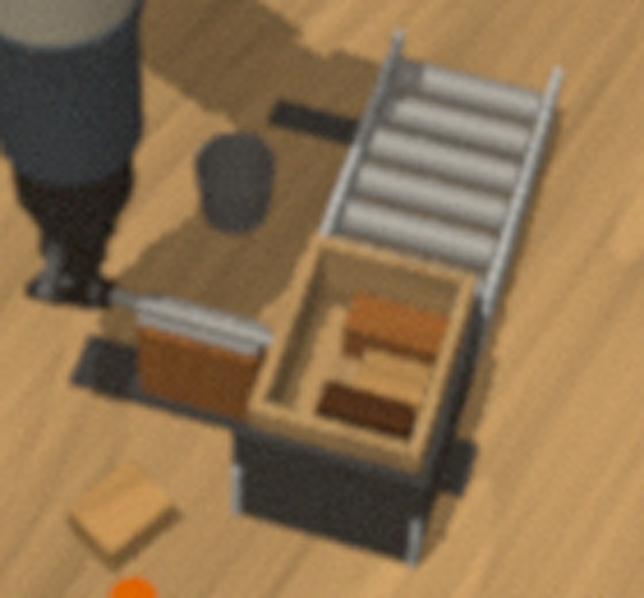

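The tote is flush at the stop, and the rod head at (100,292) is moving, with the nose near the hole and no resistance. I'll continue.

Request:
servo_tool(twist=[[0,0,0],[0,0,0],[0,0,0],[0,0,0],[0,0,0],[0,0,0],[0,0,0],[0,0,0],[0,0,0]], slide=[[-2,0,0],[-2,0,0],[-2,0,0],[-2,0,0],[-2,0,0],[-2,0,0],[-2,0,0],[-2,0,0],[0,0,0]], fingers=[1,1,1,1,1,1,1,1,1])

```text
clock: 13.9
position: [0.4995, -0.1709, 0.1013]
eef_rot: [[-0.968, -0.25, 0.0], [-0.25, 0.968, 0.0], [-0.0, -0.0, -1.0]]
force: [0.5, 0.9, -0.1]
opening: 0.0
```

Request:
servo_tool(twist=[[0,0,0],[0,0,0],[0,0,0],[0,0,0],[0,0,0]], slide=[[-1,0,0],[-1,0,0],[-1,0,0],[-1,0,0],[0,0,0]], fingers=[1,1,1,1,1])

```text
clock: 14.32
position: [0.5032, -0.17, 0.1013]
eef_rot: [[-0.968, -0.25, 0.0], [-0.25, 0.968, 0.0], [-0.0, -0.0, -1.0]]
force: [-0.2, 1.6, 0.5]
opening: 0.0002
```

```bash
python3 rel.py
```

```text
t 14.3167 station TCP [-170.5 -100.5  101.3] toolx yaw -165.51 F_st [0.2 1.6 0.5] open 0.00015502378383998417
```

Request:
servo_tool(twist=[[0,0,0],[0,0,0],[0,0,0],[0,0,0],[0,0,0]], slide=[[-1,0,0],[-1,0,0],[-1,0,0],[-1,0,0],[0,0,0]], fingers=[1,1,1,1,1])

```text
clock: 14.73
position: [0.505, -0.1695, 0.1012]
eef_rot: [[-0.968, -0.25, -0.004], [-0.25, 0.968, -0.001], [0.004, 0.0, -1.0]]
force: [-7.8, -1.6, 5.2]
opening: -0.0001
```

Hard contact: about 8 N at station x ≈ -168.6 where -169 was predicted. One firmer nudge, then I'll withdraw.

Request:
servo_tool(twist=[[0,0,0],[0,0,0],[0,0,0],[0,0,0],[0,0,0],[0,0,0],[0,0,0],[0,0,0]], slide=[[-1,0,0],[0,0,0],[1,0,0],[2,0,0],[3,0,0],[6,0,0],[15,0,0],[15,0,0]], fingers=[1,1,1,1,1,1,1,1])

```text
clock: 15.4
position: [0.4671, -0.1793, 0.1012]
eef_rot: [[-0.968, -0.251, 0.001], [-0.251, 0.968, 0.0], [-0.001, -0.0, -1.0]]
force: [0.0, -0.1, 0.1]
opening: -0.0002
```

Request:
servo_tool(twist=[[0,0,0],[0,0,0],[0,0,0],[0,0,0],[0,0,0],[0,0,0],[0,0,0],[0,0,0],[0,0,0],[0,0,0]], slide=[[0,0,-30],[0,0,-30],[0,0,-30],[0,0,-30],[0,0,-30],[10,-35,0],[10,-35,0],[10,-35,0],[10,-35,0],[0,0,0]], fingers=[1,1,1,1,1,1,1,1,1,1])

```text
clock: 16.23
position: [0.4626, -0.3296, 0.2503]
eef_rot: [[-0.969, -0.246, -0.001], [-0.246, 0.969, -0.001], [0.001, -0.001, -1.0]]
force: [0.5, 1.8, -0.5]
opening: 0.0
```

```bash
python3 rel.py; python3 - <<'E'
from h import *
T=np.load("T.npy")
s=r.capture("scene");t=r.capture("top")
print(r.spot_in("scene","lock_rod")[:1])
print("expected rim corners scene", ((proj("scene",st(T,[(-55,-30,125),(-55,-170,125),(-154,-100,95)]))-[205,170]+.5)*2.86).round())
cv2.imwrite("pics/c5.png",np.hstack([cv2.resize(s[170:300,205:345],(400,371),interpolation=cv2.INTER_CUBIC),cv2.resize(t[95:220,205:340],(400,371),interpolation=cv2.INTER_CUBIC)]))
E
```

```text
t 16.2333 station TCP [-250.2 -244.7  250.3] toolx yaw -165.76 F_st [ 0.9  1.6 -0.5] open 4.0730449260912216e-05
[{'point': [238.4, 243.8], 'confidence': 0.56}]
expected rim corners scene [[196. 145.]
 [155. 255.]
 [ 86. 189.]]
```

View pics/c5.png

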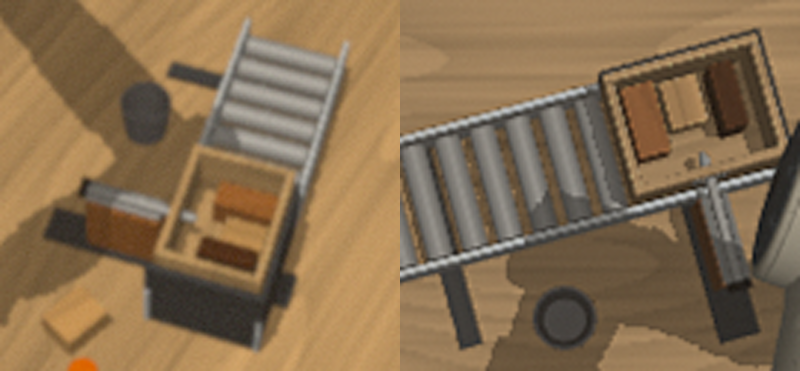

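The black head sits against the cradle back at (86,188), where (86,189) was expected. The nose shows inside the tote at (190,215) in the scene view and (705,158) in the top view. The tote is flush with the stop and the bystanders are in place, so I'm handing in.

```bash
python3 -c "
from rig import r
print(r.finish_job())"
```

```text
the job is handed in; nothing more can be done
None
```

The tote is home against the bay's end stop, and the lock rod is through its side hole with the head against the cradle. I handed the job in at about 16.3 s of the 51 s allowed.

- **Tote:** I pushed it along the rollers with the shut fingers until it met the stop. The contact force was about 7.5 N, at station y ≈ -17 mm where I predicted -19 mm. The later pictures show it flush with the stop.
- **Rod:** I pushed it home from behind its head. The contact force was about 8 N, at station x ≈ -168.6 mm where I predicted -169 mm. After withdrawing, both camera views showed the nose inside the tote and the head at the cradle back.
- **Bystanders:** The jar and offcut look unmoved in the last pictures. I did not check the other items again at the end, but the arm's path stayed clear of them. The arm was clear of everything at hand-in.

**Checks that disagreed:**
- The two cameras differed by about 3 mm on the rod head's position before the push, which was within tolerance.
- The wrist camera's rod detection was not usable, because the fingers hid the rod.
- The network's tote point in the top view read about 8 mm past home. I relied on the contact force and the pictures instead.

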